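# Slide a row of blocks up to the bench stop

### The job

Push the row of three wooden blocks along the bench, all together as one straight row, until its leading block rests against the red bench stop. Keep the blocks down on the bench and tight against one another all the way, and leave the row straight, square to the stop and centred on it.

Things in the scene. Friction and masses are not known exactly. Their poses are not given: they have to be found in the camera images.
- left_center (a point): wooden block, one of three alike standing in a close row (gaps of about 2 mm): 50 mm along the row, 70 mm across it, 50 mm high, about 90 g, slides easily. The point is the block's centre, 25 mm above the bench; its x axis (50 mm) lies along the row, its y axis (70 mm) across it. This one is the left (+y) end of the row.
- mid_center (a point): wooden block, one of three alike standing in a close row (gaps of about 2 mm): 50 mm along the row, 70 mm across it, 50 mm high, about 90 g, slides easily. The point is the block's centre, 25 mm above the bench; its x axis (50 mm) lies along the row, its y axis (70 mm) across it. This one is the middle of the row.
- right_center (a point): wooden block, one of three alike standing in a close row (gaps of about 2 mm): 50 mm along the row, 70 mm across it, 50 mm high, about 90 g, slides easily. The point is the block's centre, 25 mm above the bench; its x axis (50 mm) lies along the row, its y axis (70 mm) across it. This one is the right (-y) end of the row.
- red_stop: red-painted batten screwed to the bench, 140 mm along its y axis (across the row), 30 mm thick along its x axis (along the row), 35 mm high; origin at the centre of its underside. It stands in line with the row, square to it, beyond either the left or the right end, 85 to 125 mm clear of that end. Beyond the other end, as far off, is a like stop of bare pale wood, so 85 to 125 mm are free there for the gripper to come down behind the row.
There are look-alikes about, which are no part of the job. Leave any purple look-alike of the part that bears left_center alone.

How it is judged:
By the outcome, as a careful person would: the job done as asked, in the order asked, and still so for the second after the job is handed in, with the robot touching nothing.
It also fails if it takes over 29 s, if anything falls off the work surface, if the arm or the gripper's body presses on something with over 40 N, if the wrist force passes 120 N, or if a joint passes its speed limit or range.

### The arm

A 6-joint arm with a two-finger parallel gripper is mounted at the origin on a cart in front of the work surface, level with it; the furniture and walls round the work are solid. World frame = base frame: x ahead of the robot, y to its left, z up, the work surface at z = 0. Lengths are in m, angles in rad, forces in N, time in s.
With the tool pointing down it reaches from about 0.225 to 0.725 m from the base axis. Payload 3.1 kg.
Tool frame: the origin (TCP) lies midway between the tips of the shut fingers; the grasp point (between the pads) lies env.grip_depth behind it (env.grip_depth is the distance from the TCP to the grasp point, in m); z points along the fingers, y is the line along which they close (so a half turn about z gives the same grasp; the last joint's range is limited). The gripper opens to 85 mm and grips with 20 to 120 N. Pads are 22 mm wide; open, the fingers measure 114 mm over their backs; the gripper's body (76 mm by 85 mm) begins 54 mm behind the grasp point. The pads swing forward as they close: fully open they stand 13 mm farther back than shut.
Start: joints at [1.194, 0.048, 0.099, 1.622, 0, 1.443], TCP at [0.129, 0.509, 0.231] pointing down, gripper open.
Joint ranges: [-2.91, 2.91], [-0.99, 1.94], [-1.21, 1.42], [-2.12, 2.29], [-1.49, 1.47], [-3.14, 3.14]. Speed limits (rad/s): [2.79, 2.79, 3.14, 3.14, 3.14, 3.14].

### API

Orientations are given as a 3x3 rotation matrix whose columns are the frame's x, y, z axes.
In Python, from cell import status, snapshot, workorder, spotter, env gives the robot as it stands.
- The arm moves only by the tool servo_tool, never from a script. Its argument "deltas" is a list of rows, each a list of 2 entries, a list of its own where there are three numbers: the shift along the tool's x, y, z in cm, then the turn about the tool's z in degrees. A call has 1 to 5 rows; each row shifts and turns the commanded pose from where the row before left it, along the tool's axes as they then stand; what a row does not reach is not made up. A row lasts 1/12 s, in which the tool goes at most 41.7 mm and 7.16 degrees, less where a joint would pass 70% of its speed; a pose out of reach is approached as far as the arm can. A call is refused whole if a number of a shift passes 4.17 or a number of a turn 7.16, either way. A call with a gripper value outside its range is refused whole. "fingers" is the closure, from 0 (fully open) to 1 (shut), set as the call begins (left out, the last holds). The fingers move at their own pace and stop on an object; "newtons" is the grip in N (left out, the last holds). Time passes only in rows, so rows that do not move let the fingers close. It gives the time, the measured TCP pose, the force, the opening and the grip force at its end, in the units of the state.
- status.get_state(): the state, without advancing time (a new reading comes with each control period).
- snapshot(name): name is "scene" or "top" or "wrist"; returns a dict with "img" (400x640x3 uint8, red, green, blue), "camera_matrix" (3x3 intrinsics, pixels), "rvec" (rotation vector, rad) and "tvec" (3), from world to camera coordinates, as OpenCV has them. Camera axes: x right, y down, z forward; pixel columns grow to the right and rows downward; lengths in m; the calibration is good to about 2 mm. A picture is of the moment at which its call begins. There is no depth.
- workorder.job_done(): hands the job in; it is judged then, once.
Trained networks look in the newest picture that a camera, given by its name, has taken for a name from the list of things; names that differ only in an ending like _2 or _b are one class to them, and where a whole thing is asked for, a point or a joint stands for the part that bears it (a point fixed in the world has none). Each returns a list of dicts, best first, with "score" (0 to 1); they miss things now and then, are a little off and sometimes report something else, mostly with a low value. They report only what shows in the picture. A call takes as long as a camera call. They do not tell look-alikes from the thing itself.
- spotter.search_frame(camera, thing): "bbox" ([left, top, width, height] in pixels, round what is visible of it).
The state is a dict: "time_s": time; "joints": joint angles; "dq": joint speeds; "joint_efforts": joint torques, N m; "ee_pos": TCP position; "orientation": TCP orientation; "ft_force": force on the tool from outside, world axes, zero at the start; "moment": the same for the moment, N m; "grip_width": finger opening in m; "grip_force": force on a finger pad.
Only numpy, scipy, OpenCV 4.12 (cv2) and the standard library are available. Lean on these libraries where they do the work, as an engineer would, in place of code of your own. Each camera call takes 0.05 s, during which the arm holds its last target. There are 200 camera calls.

## Working session

There is one attempt and no reset: what is moved stays moved. The work goes in short steps, Python scripts to look and compute and a tool call to move; the robot and the scene stay as the last step left them, time stands still between calls to the robot, and variables do not carry over. Pictures are saved under pics/ and viewed, at most 10 in all, crops included, and the job is handed in when it is done.

Besides the shell and the picture viewer there is one more tool, called after "Call:" as name(argument=value, ...) on one line, values as JSON. servo_tool: Moves the arm, as the interface text tells. Its arguments: {"type":"object","properties":{"deltas":{"type":"array"},"fingers":{"type":"number"},"newtons":{"type":"number"}},"required":["deltas"]}

```bash
mkdir -p pics; cat > h.py <<'E'
import numpy as np, cv2
from cell import status, snapshot, workorder, spotter, env
def save(n,f):
    s=snapshot(n); cv2.imwrite('pics/'+f,s['img'][:,:,::-1]); return s
def unproj(s,uv,z):
    K=np.array(s['camera_matrix']);R=cv2.Rodrigues(np.array(s['rvec'],float))[0];t=np.array(s['tvec'],float).ravel()
    uv=np.atleast_2d(np.array(uv,float)); d=(np.linalg.inv(K)@np.c_[uv,np.ones(len(uv))].T).T@R
    c=-R.T@t; return c+d*((z-c[2])/d[:,2])[:,None]
E
python3 - <<'E'
from h import *
s=save('top','top1.png'); np.savez('top1.npz',**s)
for n in ['left_center','red_stop']:
    for d in spotter.search_frame('top',n):print(n,d)
st=status.get_state();print(st['time_s'],st['orientation'],st['ee_pos'],env.grip_depth)
E
```

```text
left_center {'bbox': [411.9, 214.2, 43.2, 38.4], 'score': 0.68}
left_center {'bbox': [257.6, 165.5, 32.4, 38.0], 'score': 0.55}
red_stop {'bbox': [372.0, 136.1, 25.0, 66.3], 'score': 0.89}
0.15 [[-9.69220312e-01  2.46193942e-01 -7.28404063e-04]
 [ 2.46194867e-01  9.69218761e-01 -1.75504626e-03]
 [ 2.73901128e-04 -1.88035582e-03 -9.99998195e-01]] [0.12908686 0.50837913 0.23035493] 0.0187
```

View pics/top1.png

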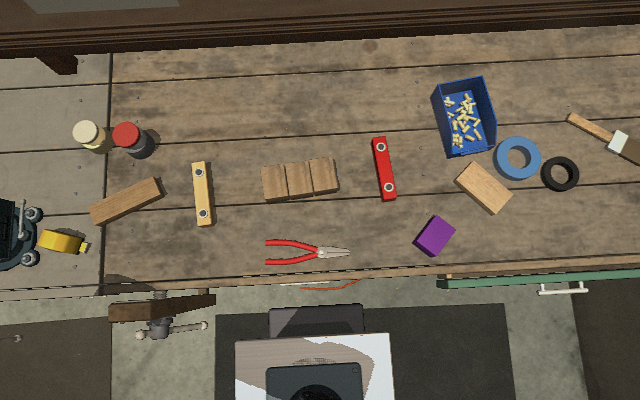

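Row of three blocks at (273,183), (299,180), (323,175). The red stop is at (384,169), to the right (-y), and the pale stop at (203,194). Look-alikes: purple block (434,236), loose boards (483,187) and (126,200). I choose the close row and will push it from the left. Next, a close crop to check.

```bash
python3 - <<'E'
from h import *
s=dict(np.load('top1.npz')); im=s['img'][125:240,185:405,::-1]
cv2.imwrite('pics/crop1.png',cv2.resize(im,(770,402),interpolation=cv2.INTER_CUBIC))
R=cv2.Rodrigues(s['rvec'])[0];print(-R.T@s['tvec'])
s2=save('scene','scene1.png'); np.savez('scene1.npz',**s2)
E
```

```text
[ 0.26051803 -0.02481634  0.9153931 ]
```

View pics/crop1.png

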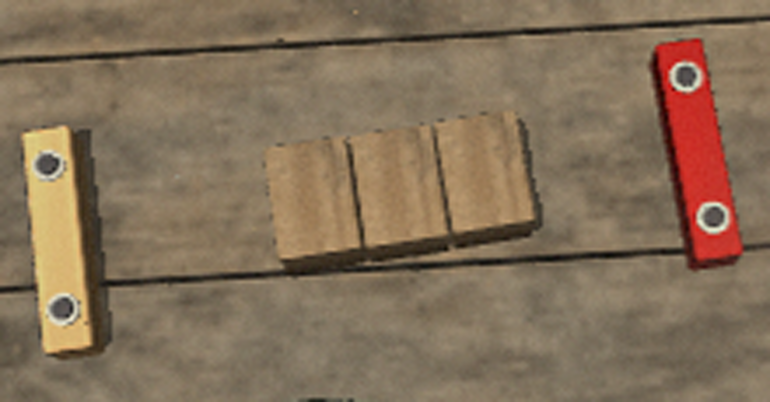

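View pics/scene1.png

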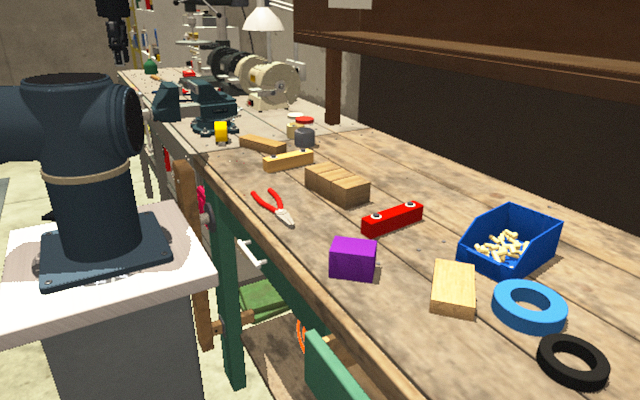

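The crop shows three tight blocks (top corners (265,147), (283,260), (520,112), (537,221)). Red stop screws are at (685,76) and (713,217), and the pale stop is on the left.

```bash
python3 - <<'E'
from h import *
s=dict(np.load('top1.npz'))
f=lambda p,z: unproj(s,np.array(p)/3.5+[185,125]-[.4,.4],z)[:,:2]
b=f([(265,147),(283,260),(537,221),(520,112),(346,138),(363,248),(432,126),(449,236)],.05)
print('blocks',b.round(4))
print('sides',[np.linalg.norm(b[i]-b[(i+1)%4]).round(4) for i in range(4)])
r=f([(685,76),(713,217),(658,44),(703,40),(740,256),(693,260)],.035);print('red',r.round(4))
p=f([(48,164),(63,309),(70,126),(92,345)],.035);print('pale',p.round(4))
c=b[:4].mean(0);rc=r[:2].mean(0);pc=p[:2].mean(0)
u=(b[2]+b[3]-b[0]-b[1]);u/=np.linalg.norm(u)
ang=lambda v:np.degrees(np.arctan2(v[1],v[0])).round(2)
print('row c',c,'dir',ang(u),'across',ang(b[0]-b[1]),ang(b[3]-b[2]),'long',ang(b[2]-b[1]),ang(b[3]-b[0]),'joints',ang(b[4]-b[5]),ang(b[6]-b[7]))
print('red c',rc,'ydir',ang(r[0]-r[1]),ang(r[3]-r[4]),'line row->red',ang(rc-c),'pale->red',ang(rc-pc),'pale',pc,ang(p[0]-p[1]))
print('dist',np.linalg.norm(rc-c))
E
```

```text
blocks [[ 0.5028  0.088 ]
 [ 0.433   0.0793]
 [ 0.4481 -0.0723]
 [ 0.5159 -0.0665]
 [ 0.5056  0.0391]
 [ 0.4376  0.0317]
 [ 0.5102 -0.013 ]
 [ 0.442  -0.0196]]
sides [np.float64(0.0703), np.float64(0.1524), np.float64(0.0681), np.float64(0.155)]
red [[ 0.5376 -0.1702]
 [ 0.4478 -0.1796]
 [ 0.5592 -0.1553]
 [ 0.5602 -0.1833]
 [ 0.423  -0.1936]
 [ 0.4221 -0.1652]]
pale [[0.5038 0.2227]
 [0.4136 0.2136]
 [0.5272 0.2092]
 [0.3909 0.1963]]
row c [0.47497241 0.0071013 ] dir -84.73 across 7.11 4.96 long -84.31 -85.15 joints 6.23 5.57
red c [ 0.49272016 -0.17488861] ydir 5.95 4.3 line row->red -84.43 pale->red -85.05 pale [0.45868426 0.21812064] 5.76
dist 0.1828532440570258
```

Call:
servo_tool(deltas=[[[0, 0, 0], 7], [[0, 0, 0], 7], [[0, 0, 0], 7], [[0, 0, 0], 7], [[0, 0, 0], 7]], fingers=0.55)

```text
time_s: 0.62
ee_pos: [0.1292, 0.5087, 0.231]
orientation: [[-0.648, 0.762, -0.0], [0.762, 0.648, -0.001], [-0.0, -0.001, -1.0]]
ft_force: [0.9, 0.4, -0.2]
grip_width: 0.0387
grip_force: 0.0
```

Call:
servo_tool(deltas=[[[0, 0, 0], 7], [[0, 0, 0], 7], [[0, 0, 0], 7], [[0, 0, 0], 7], [[0, 0, 0], 7]])

```text
time_s: 1.03
ee_pos: [0.1292, 0.5087, 0.231]
orientation: [[-0.094, 0.996, -0.0], [0.996, 0.094, -0.001], [-0.001, -0.0, -1.0]]
ft_force: [0.3, 0.3, -0.0]
grip_width: 0.0384
grip_force: 0.0
```

Call:
servo_tool(deltas=[[[-2.7, 1.9, 0], 0], [[-2.7, 1.9, 0], 0], [[-2.7, 1.9, 0], 0], [[-2.7, 1.9, 0], 0], [[-2.7, 1.9, 0], 0]])

```text
time_s: 1.45
ee_pos: [0.2379, 0.3828, 0.2311]
orientation: [[-0.101, 0.995, -0.0], [0.995, 0.101, -0.0], [-0.0, -0.0, -1.0]]
ft_force: [1.0, -0.3, -0.3]
grip_width: 0.0392
grip_force: 0.0
```

Call:
servo_tool(deltas=[[[-2.7, 1.9, 0], 0], [[-2.7, 1.9, 0], 0], [[-2.7, 1.9, 0], 0], [[-2.7, 1.9, 0], 0], [[-2.7, 1.9, 0], 0]])

```text
time_s: 1.87
ee_pos: [0.346, 0.2578, 0.2312]
orientation: [[-0.1, 0.995, 0.0], [0.995, 0.1, 0.0], [0.0, 0.0, -1.0]]
ft_force: [0.4, 0.4, -0.2]
grip_width: 0.0381
grip_force: 0.0
```

Call:
servo_tool(deltas=[[[-2.7, 1.9, 0], 0], [[-2.7, 1.9, 0], 0], [[-2.7, 1.9, 1], 0], [[0, 0, 0], 0], [[0, 0, 0], 0]])

```text
time_s: 2.28
ee_pos: [0.4103, 0.183, 0.2203]
orientation: [[-0.096, 0.995, -0.002], [0.995, 0.096, -0.0], [-0.0, -0.002, -1.0]]
ft_force: [-0.5, -0.0, -0.3]
grip_width: 0.0382
grip_force: 0.0
```

Call:
servo_tool(deltas=[[[-2.1, 1.6, 2], 0], [[-2.1, 1.6, 2], 0], [[-2.1, 1.6, 2], 0], [[0, 0, 2], 0], [[0, 0, 0], 0]])

```text
time_s: 2.7
ee_pos: [0.4611, 0.1264, 0.1368]
orientation: [[-0.1, 0.995, -0.009], [0.995, 0.1, -0.001], [0.0, -0.009, -1.0]]
ft_force: [-0.7, 1.3, -1.3]
grip_width: 0.0386
grip_force: 0.0
```

```bash
python3 - <<'E'
from h import *
s=save('wrist','w1.png'); np.savez('w1.npz',**s)
print(status.get_state()['ee_pos'])
E
```

```text
[0.46164755 0.12703579 0.13898653]
```

View pics/w1.png

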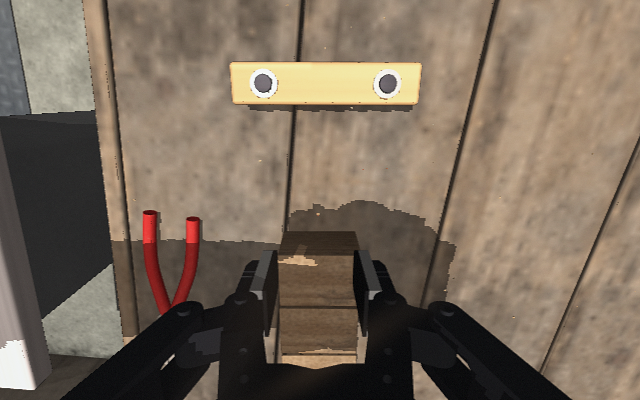

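The wrist view shows the pale stop level and square at (325,83). The row's rear face is between its fingers (bottom edge y≈232, top edge y≈251, x 279–357), and the fingers are centred near x≈318.

```bash
python3 - <<'E'
from h import *
s=dict(np.load('w1.npz'))
print(unproj(s,[(281,232),(356,232)],0).round(4), unproj(s,[(279,251),(357,251)],.05).round(4), unproj(s,[(263,83),(387,83)],.035).round(4))
E
```

```text
[[0.4314 0.0797 0.    ]
 [0.504  0.0873 0.    ]] [[0.435  0.0856 0.05  ]
 [0.4983 0.0923 0.05  ]] [[0.4134 0.2132 0.035 ]
 [0.5035 0.2222 0.035 ]]
```

Call:
servo_tool(deltas=[[[0, 0.1, 3], 0], [[0, 0, 3], 0], [[0, 0, 3], 0], [[0, 0, 2.5], 0], [[0, 0, 0], 0]])

```text
time_s: 3.17
ee_pos: [0.4607, 0.1275, 0.0225]
orientation: [[-0.103, 0.995, -0.009], [0.995, 0.103, -0.001], [0.0, -0.009, -1.0]]
ft_force: [-1.1, -0.0, -1.1]
grip_width: 0.0385
grip_force: 0.0
```

Call:
servo_tool(deltas=[[[0, 0, 1.2], 0], [[0, 0, 0], 0], [[0, 0, 0], 0]])

```text
time_s: 3.42
ee_pos: [0.466, 0.1275, 0.0164]
orientation: [[-0.102, 0.995, 0.002], [0.995, 0.102, 0.0], [0.0, 0.002, -1.0]]
ft_force: [1.1, 0.7, -0.0]
grip_width: 0.0383
grip_force: 0.0
```

Call:
servo_tool(deltas=[[[0, 0, 0], 0], [[0, 0, 0], 0], [[0, 0, 0], 0]])

```text
time_s: 3.67
ee_pos: [0.4664, 0.1268, 0.0159]
orientation: [[-0.1, 0.995, 0.003], [0.995, 0.1, 0.0], [0.0, 0.003, -1.0]]
ft_force: [-0.2, -0.0, 0.1]
grip_width: 0.0383
grip_force: 0.0
```

Call:
servo_tool(deltas=[[[0, -0.3, 0.4], 0], [[-0.7, 0, 0], 0], [[-0.7, 0, 0], 0], [[-0.6, 0, 0], 0], [[0, 0, 0], 0]])

```text
time_s: 4.08
ee_pos: [0.4643, 0.1049, 0.0102]
orientation: [[-0.098, 0.995, -0.0], [0.995, 0.098, -0.001], [-0.001, -0.0, -1.0]]
ft_force: [-0.2, 0.3, -0.2]
grip_width: 0.0386
grip_force: 0.0
```

Call:
servo_tool(deltas=[[[0, 0, 0], 0], [[0, 0, 0], 0]])

```text
time_s: 4.25
ee_pos: [0.4643, 0.1061, 0.0103]
orientation: [[-0.099, 0.995, 0.0], [0.995, 0.099, 0.0], [0.0, 0.0, -1.0]]
ft_force: [0.2, 0.6, 0.9]
grip_width: 0.0384
grip_force: 0.0
```

Call:
servo_tool(deltas=[[[-0.3, 0, 0], 0], [[-0.3, 0, 0], 0], [[-0.3, 0, 0], 0], [[-0.3, 0, 0], 0], [[-0.3, 0, 0], 0]])

```text
time_s: 4.67
ee_pos: [0.4658, 0.0915, 0.0103]
orientation: [[-0.1, 0.995, -0.0], [0.995, 0.1, 0.001], [0.001, 0.0, -1.0]]
ft_force: [0.2, 1.2, -0.6]
grip_width: 0.0384
grip_force: 1.0
```

Call:
servo_tool(deltas=[[[-0.3, 0, 0], 0], [[-0.3, 0, 0], 0], [[-0.3, 0, 0], 0], [[-0.3, 0, 0], 0], [[-0.3, 0, 0], 0]])

```text
time_s: 5.08
ee_pos: [0.4673, 0.0763, 0.0103]
orientation: [[-0.1, 0.995, -0.0], [0.995, 0.1, 0.0], [0.0, 0.0, -1.0]]
ft_force: [-0.6, 2.3, 0.1]
grip_width: 0.0386
grip_force: 1.0
```

Call:
servo_tool(deltas=[[[-0.3, 0, 0], 0], [[-0.3, 0, 0], 0], [[-0.3, 0, 0], 0], [[-0.3, 0, 0], 0], [[-0.2, 0, 0], 0]])

```text
time_s: 5.5
ee_pos: [0.4687, 0.0622, 0.0103]
orientation: [[-0.1, 0.995, -0.0], [0.995, 0.1, -0.0], [-0.0, -0.0, -1.0]]
ft_force: [0.0, 2.4, 0.3]
grip_width: 0.0385
grip_force: 1.0
```

```bash
python3 - <<'E'
from h import *
s=save('top','top2.png'); np.savez('top2.npz',**s)
im=s['img'][125:240,225:445,::-1]
cv2.imwrite('pics/crop2.png',cv2.resize(im,(770,402),interpolation=cv2.INTER_CUBIC))
print(status.get_state()['ee_pos'])
E
```

```text
[0.46875767 0.06185892 0.01031846]
```

View pics/crop2.png

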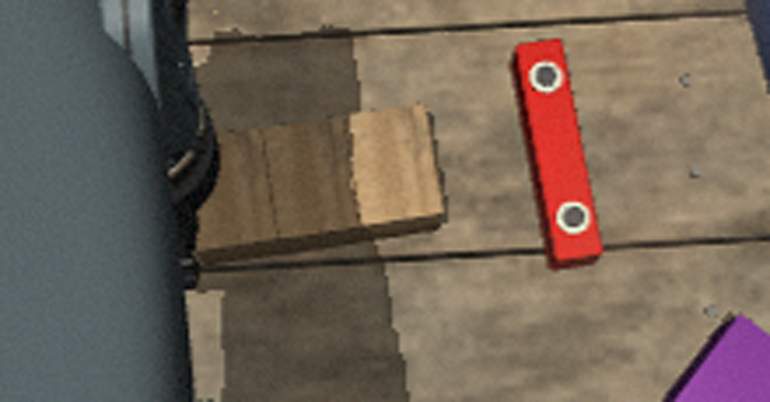

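The row is tight and straight, with its leading top corners at about (427,103) and (443,213). The stop is ahead, with screws at (546,76) and (574,217).

```bash
python3 - <<'E'
from h import *
s=dict(np.load('top2.npz'))
f=lambda p,z: unproj(s,np.array(p)/3.5+[225,125]-[.4,.4],z)[:,:2]
b=f([(427,103),(443,213),(264,128),(277,236)],.05);r=f([(546,76),(574,217)],.035)
ang=lambda v:np.degrees(np.arctan2(v[1],v[0])).round(2)
print(b.round(4),r.round(4),ang(b[0]-b[1]),ang(r[0]-r[1]))
yd=(r[0]-r[1])/np.linalg.norm(r[0]-r[1]);u=np.array([yd[1],-yd[0]])
yd=np.array([np.cos(.0977),np.sin(.0977)]);u=np.array([yd[1],-yd[0]])
c=b[:2].mean(0);rc=r.mean(0);print('gap',(rc-c)@u-.015,'lateral err (row - stop)',(c-rc)@yd)
t=status.get_state()['ee_pos'][:2];print('tool lat',(t-rc)@yd,'along',(rc-t)@u)
E
```

```text
[[ 0.52   -0.0952]
 [ 0.4514 -0.1   ]
 [ 0.5099  0.0039]
 [ 0.443  -0.0007]] [[ 0.5376 -0.1708]
 [ 0.4478 -0.1802]] 4.02 5.94
gap 0.06323252022178606 lateral err (row - stop) 0.0006463774047970921
tool lat -0.0006608703240687996 along 0.23855884752918993
```

Call:
servo_tool(deltas=[[[-0.3, 0, 0], 0], [[-0.3, 0, 0], 0], [[-0.3, 0, 0], 0], [[-0.3, 0, 0], 0], [[-0.3, 0, 0], 0]])

```text
time_s: 5.97
ee_pos: [0.4702, 0.0474, 0.0103]
orientation: [[-0.1, 0.995, -0.0], [0.995, 0.1, 0.0], [0.0, -0.0, -1.0]]
ft_force: [0.5, 1.3, 0.4]
grip_width: 0.0384
grip_force: 1.1
```

Call:
servo_tool(deltas=[[[-0.3, 0, 0], 0], [[-0.3, 0, 0], 0], [[-0.3, 0, 0], 0], [[-0.3, 0, 0], 0], [[-0.3, 0, 0], 0]])

```text
time_s: 6.38
ee_pos: [0.4716, 0.0324, 0.0103]
orientation: [[-0.1, 0.995, -0.0], [0.995, 0.1, 0.0], [0.0, -0.0, -1.0]]
ft_force: [-1.1, 2.2, 0.2]
grip_width: 0.0386
grip_force: 1.1
```

Call:
servo_tool(deltas=[[[-0.3, 0, 0], 0], [[-0.3, 0, 0], 0], [[-0.3, 0, 0], 0], [[-0.3, 0, 0], 0], [[-0.3, 0, 0], 0]])

```text
time_s: 6.8
ee_pos: [0.4732, 0.0175, 0.0103]
orientation: [[-0.1, 0.995, -0.0], [0.995, 0.1, 0.0], [0.0, 0.0, -1.0]]
ft_force: [0.5, 1.6, 1.0]
grip_width: 0.0383
grip_force: 1.1
```

Call:
servo_tool(deltas=[[[-0.3, 0, 0], 0], [[-0.3, 0, 0], 0], [[-0.2, 0, 0], 0], [[-0.1, 0, 0], 0], [[-0.1, 0, 0], 0]])

```text
time_s: 7.22
ee_pos: [0.4741, 0.0077, 0.0103]
orientation: [[-0.1, 0.995, -0.0], [0.995, 0.1, 0.0], [0.0, -0.0, -1.0]]
ft_force: [-0.1, 2.4, 1.4]
grip_width: 0.0384
grip_force: 1.1
```

Call:
servo_tool(deltas=[[[-0.1, 0, 0], 0], [[-0.1, 0, 0], 0], [[0, 0, 0], 0]])

```text
time_s: 7.47
ee_pos: [0.4744, 0.0056, 0.0103]
orientation: [[-0.1, 0.995, 0.0], [0.995, 0.1, -0.0], [-0.0, -0.0, -1.0]]
ft_force: [-0.3, 1.9, 0.1]
grip_width: 0.0385
grip_force: 0.8
```

Creep in, watching the force for contact.

Call:
servo_tool(deltas=[[[-0.1, 0, 0], 0], [[-0.1, 0, 0], 0], [[-0.1, 0, 0], 0], [[0, 0, 0], 0]])

```text
time_s: 7.8
ee_pos: [0.4747, 0.0026, 0.0103]
orientation: [[-0.1, 0.995, -0.0], [0.995, 0.1, -0.0], [-0.0, -0.0, -1.0]]
ft_force: [0.3, 1.8, -0.2]
grip_width: 0.0382
grip_force: 0.9
```

Call:
servo_tool(deltas=[[[-0.1, 0, 0], 0], [[0, 0, 0], 0]])

```text
time_s: 7.97
ee_pos: [0.4748, 0.0017, 0.0103]
orientation: [[-0.1, 0.995, -0.0], [0.995, 0.1, -0.0], [-0.0, -0.0, -1.0]]
ft_force: [0.3, 1.7, 1.2]
grip_width: 0.0385
grip_force: 0.9
```

Call:
servo_tool(deltas=[[[-0.1, 0, 0], 0], [[0, 0, 0], 0]])

```text
time_s: 8.13
ee_pos: [0.4749, 0.0007, 0.0103]
orientation: [[-0.1, 0.995, -0.0], [0.995, 0.1, -0.0], [-0.0, -0.0, -1.0]]
ft_force: [-1.1, 1.5, 0.8]
grip_width: 0.0388
grip_force: 0.9
```

Call:
servo_tool(deltas=[[[-0.1, 0, 0], 0], [[0, 0, 0], 0]])

```text
time_s: 8.3
ee_pos: [0.4749, -0.0002, 0.0103]
orientation: [[-0.1, 0.995, -0.0], [0.995, 0.1, 0.0], [0.0, -0.0, -1.0]]
ft_force: [0.4, 1.6, 0.7]
grip_width: 0.0379
grip_force: 1.1
```

Call:
servo_tool(deltas=[[[-0.1, 0, 0], 0], [[0, 0, 0], 0]])

```text
time_s: 8.47
ee_pos: [0.475, -0.0001, 0.0103]
orientation: [[-0.1, 0.995, -0.0], [0.995, 0.1, 0.003], [0.003, 0.0, -1.0]]
ft_force: [0.1, 5.3, 1.1]
grip_width: 0.0384
grip_force: 2.6
```

Call:
servo_tool(deltas=[[[-0.1, 0, 0], 0], [[0, 0, 0], 0]])

```text
time_s: 8.63
ee_pos: [0.4749, -0.0001, 0.0103]
orientation: [[-0.101, 0.995, -0.0], [0.995, 0.101, 0.005], [0.005, 0.0, -1.0]]
ft_force: [-0.4, 7.4, 1.5]
grip_width: 0.0386
grip_force: 3.9
```

Call:
servo_tool(deltas=[[[-0.1, 0, 0], 0], [[0, 0, 0], 0], [[0.2, 0, 0], 0], [[0.3, 0, 0], 0], [[0.6, 0, 0], 0]])

```text
time_s: 9.05
ee_pos: [0.4743, 0.0068, 0.0103]
orientation: [[-0.099, 0.995, 0.0], [0.995, 0.099, -0.002], [-0.002, -0.0, -1.0]]
ft_force: [-0.7, -0.3, 0.2]
grip_width: 0.0382
grip_force: 0.0
```

Call:
servo_tool(deltas=[[[1.5, 0, 0], 0], [[1.5, 0, 0], 0], [[0, 0, -3], 0], [[0, 0, -4], 0], [[0, 0, -4], 0]])

```text
time_s: 9.47
ee_pos: [0.4693, 0.0377, 0.1198]
orientation: [[-0.1, 0.995, -0.004], [0.995, 0.1, -0.001], [-0.001, -0.004, -1.0]]
ft_force: [1.7, 0.8, 0.8]
grip_width: 0.0385
grip_force: 0.0
```

Call:
servo_tool(deltas=[[[3, 0, -4], 0], [[4, 0, -4], 0], [[4, 0, 0], 0], [[4, 0, 0], 0], [[4, 0, 0], 0]])

```text
time_s: 9.88
ee_pos: [0.4544, 0.2125, 0.1845]
orientation: [[-0.099, 0.995, 0.004], [0.995, 0.099, -0.001], [-0.001, 0.004, -1.0]]
ft_force: [0.5, -0.5, -0.0]
grip_width: 0.0381
grip_force: 0.0
```

Call:
servo_tool(deltas=[[[4, 0, 0], 0], [[4, 0, 0], 0], [[4, 0, 0], 0], [[0, 0, 0], 0], [[0, 0, 0], 0]])

```text
time_s: 10.3
ee_pos: [0.441, 0.3321, 0.1824]
orientation: [[-0.104, 0.995, -0.0], [0.995, 0.104, -0.002], [-0.002, -0.0, -1.0]]
ft_force: [-0.2, -0.5, 0.4]
grip_width: 0.0386
grip_force: 0.0
```

```bash
python3 - <<'E'
from h import *
s=save('top','top3.png'); np.savez('top3.npz',**s)
im=s['img'][130:220,260:430,::-1]
cv2.imwrite('pics/crop3.png',cv2.resize(im,(765,405),interpolation=cv2.INTER_CUBIC))
E
```

```text
(no output)
```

View pics/crop3.png

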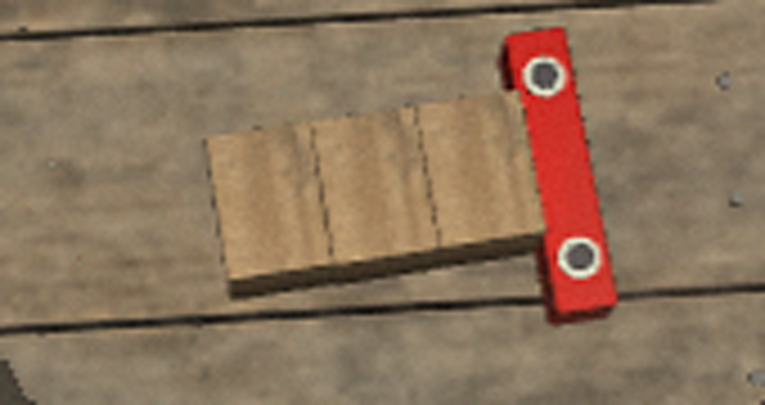

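The row rests against the stop, tight and straight: rear top corners (205,138) and (230,278), lead corners (520,95) and (543,233). Now a numeric check of the centring.

```bash
python3 - <<'E'
from h import *
s=dict(np.load('top3.npz'))
f=lambda p,z: unproj(s,np.array(p)/4.5+[260,130]-[.4,.4],z)[:,:2]
b=f([(520,95),(543,233),(205,138),(230,278)],.05);r=f([(544,75),(580,257)],.035)
ang=lambda v:np.degrees(np.arctan2(v[1],v[0])).round(2)
yd=(r[0]-r[1])/np.linalg.norm(r[0]-r[1])
print(b.round(4),'lead',ang(b[0]-b[1]),'rear',ang(b[2]-b[3]),'stop',ang(yd),'len',ang(b[0]-b[2])+90,ang(b[1]-b[3])+90)
print('lat lead',(b[:2].mean(0)-r.mean(0))@yd,'rear',(b[2:].mean(0)-r.mean(0))@yd)
E
```

```text
[[ 0.5238 -0.156 ]
 [ 0.4567 -0.1612]
 [ 0.5113 -0.007 ]
 [ 0.4436 -0.0152]] lead 4.39 rear 6.93 stop 5.9 len 4.810000000000002 5.1299999999999955
lat lead -0.000646325319468718 rear 0.0017614354630569938
```

Centred within about 2 mm and square within about 1°, so I'm handing it in.

```bash
python3 -c "
from cell import workorder;print(workorder.job_done())"
```

```text
the job is handed in; nothing more can be done
None
```

The job is handed in: the three blocks rest against the red stop as one tight, straight row, measured within about 2 mm of centre and 1° of square, with the arm clear after about 10 s; no verdict was returned.

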